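# Offer a heel up to the cemented heel seat

## Task

Take the brown heel (not the black one) off the drying rack and carry it over the bench tools to the shoe that stands sole-up on the jack. Stop with the heel hovering about a centimetre above the heel seat, level, cemented side down and square over it with its straight front edge towards the toe, and finish still holding it there so that I can sight the edges. The cement grabs at the first touch, so neither the heel nor the gripper may touch the shoe or its jack; do not bump the tool block and leave the black heel, the tin and the bottle where they are.

Things in the scene. Friction and masses are not known exactly. Their poses are not given: they have to be found in the camera images.
- heel: Brown D-shaped stacked-leather heel, 67 (x) x 62 (y) x 28 mm (z), about 100 g, lying cemented face down, tan brass-nailed face up. Origin: middle of the outline on the underside. +x to its straight front edge (x = +33.5); round back of radius 31 about x = -2.5, ending at x = -33.5. Flat parallel sides y = +-31 from x = -2.5 to +33.5; centre of mass near x = +5. z up.
- heel_breast (a point): Middle of the heel's straight front face, at (33.5, 0, 14) mm in the heel's frame.
- black_heel: A bystander: a black heel of the same shape, size and axes, lying beside the brown one on the same rack (either may be the nearer). Not to be moved.
- shoe: Brown shoe held sole-up on the jack. Origin: centre of the level heel seat, on its upper face; the seat has the heel's D outline (67 x 62 mm, x = -33.5 to +33.5, straight edge at +33.5) and a pale cement film. +x to the toe (at x = 262), z up. Beyond the straight edge the sole rises to 28 mm above the seat at x = 175; 96 mm at its widest. The seat stands 190 to 230 mm above the bench.
- jack: Iron jack fixed to the bench, carrying the shoe: base plate 220 x 130 mm, column, toe rest. Origin: on the bench under its column, 26 mm towards the toe from the seat's centre; axes as the shoe's. It may stand on either side of the tool block.
- drying_rack: Low wire rack fixed to the bench, 236 (x) x 96 mm (y), on either side of the tool block. Two rods along x at y = +-17 mm carry the heels, undersides 35 mm above the bench, about 110 mm apart along x. 6 mm frame rods: across the two ends (top at 35 mm), along the long sides at y = +-45 (top at 6 mm). Origin: on the bench at its centre.
- tool_block: Dark wooden block fixed to the bench between rack and jack, 220 (x) x 70 mm (y), 78 mm high, with awls, an iron, a knife and a hammer standing in it up to 187 mm above the bench; the hammer near its +x end overhangs to y = +-80 at most. Origin: on the bench under its centre.
- tin: A red cement tin, 86 mm diameter, 125 mm high over all, standing loose on the bench beyond the tool block. Origin: centre of its base. Not to be moved.
- bottle: A brown bottle of finish, 56 mm diameter, 135 mm high, standing loose on the bench beyond the tin. Origin: centre of its base. Not to be moved.
Things that resemble listed ones, but are neither listed nor needed, are in the scene too. Several things have the shape of the heel; the one meant has the colours described above.

How it is judged:
On the way:
1. the brown heel is lifted clear of the drying rack in the gripper (height (world z) of heel above 0.08 m and contact force between the fingers and heel above 1 N), for 0.2 s.
At the end, for the whole second after the job is handed in: The brown heel is held still in the gripper, clear of the shoe and jack, level within 4.5 degrees, its underside 3 to 18 mm above the heel seat, centred on the seat within 6 mm along and across the shoe, turned within 7 degrees of it with the straight edge towards the toe (contact force between the fingers and heel above 1 N and contact force between heel and jack below 0.1 N and x of heel in the frame of shoe between -0.006 and 0.006 m and y of heel in the frame of shoe between -0.006 and 0.006 m and z of heel in the frame of shoe between 0.003 and 0.018 m and angle between the x axis of heel and the x axis of shoe, either way round below 0.12 rad and angle between heel's own z axis and vertical below 0.08 rad and x of heel_breast in the frame of shoe above 0.02 m and linear speed of heel below 0.01 m/s); the arm keeps its last pose, push and grip.
It fails at once if the shoe or its jack is touched (contact force between jack and anything else above 0.5 N).
It fails at once if the tool block or a tool in it is struck (contact force between tool_block and anything else above 1 N).
It fails at once if the black heel is moved (distance of black_heel from where it was at the start of the episode above 0.008 m).
It fails at once if the tin is moved (distance of tin from where it was at the start of the episode above 0.008 m).
It fails at once if the bottle is moved (distance of bottle from where it was at the start of the episode above 0.008 m).
It also fails if it takes over 45 s, if anything falls off the work surface, if the arm or the gripper's body presses on something with over 40 N, if the wrist force passes 120 N, or if a joint passes its speed limit or range.

## Robot

A 7-joint arm with a two-finger parallel gripper is mounted at the origin on the work surface. World frame = base frame: x ahead of the robot, y to its left, z up, the work surface at z = 0. Lengths are in m, angles in rad, forces in N, time in s.
With the tool pointing down it reaches from about 0.4 to 0.85 m from the base axis. Payload 10.4 kg.
Tool frame: the origin (TCP) lies midway between the tips of the shut fingers; the grasp point (between the pads) lies 19 mm behind it; z points along the fingers, x is the direction in which the jaws open and shut, and the axes are right-handed (so a half turn about z gives the same grasp; the last joint's range is limited). The gripper opens to 85 mm and grips with 20 to 120 N. Pads are 22 mm wide; open, the fingers measure 114 mm over their backs; the gripper's body (76 mm by 85 mm) begins 54 mm behind the grasp point. The pads swing forward as they close: fully open they stand 13 mm farther back than shut.
Start: joints at [-1.29, 0.332, -0.065, 1.46, 0.022, 1.35, -0.088], TCP at [0.187, 0.596, 0.231] pointing down, gripper open.
Joint ranges: [-2.6, 2.6], [-0.5, 2.12], [-1.47, 1.34], [0.16, 2.42], [-1.27, 4.41], [0.06, 2.06], [-2.6, 2.6]. Speed limits (rad/s): [2.22, 2.22, 2.79, 2.79, 3.14, 3.14, 3.14].

## Interface

Orientations are given as a unit quaternion [x, y, z, w].
In Python, from workcell import manip, cams gives the robot as it stands.
- The arm moves only by the tool move_arm, never from a script. Its argument "moves" is a list of rows, each a list of 7 numbers: the turn, a rotation vector about the tool's x, y, z in degrees, then the shift along the tool's x, y, z in m, then the finger opening in m, from 0 to 0.0854. A call has 1 to 10 rows; each row is the pose to reach, as a shift and turn from the pose commanded when the call began, along the tool's axes at that moment; what a row does not reach only later rows make up. A row lasts 1/10 s, in which the tool goes at most 50 mm and 8.59 degrees, less where a joint would pass 70% of its speed; a pose out of reach is approached as far as the arm can. A call with a gripper value outside its range is refused whole. The fingers move at their own pace and stop on an object; "grip_force" is the grip in N (left out, the last holds). Time passes only in rows, so rows that repeat a pose let the fingers close. It gives the time, the measured TCP pose, the force and the opening at its end, in the units of the state.
- manip.get_obs(): the state, without advancing time (a new reading comes with each control period).
- cams.camera(name): name is "side" or "top" or "wrist"; returns the picture (480x640x3 uint8, red, green, blue); there is no depth.
- cams.camera_params(name): a dict with "fx", "fy", "cx", "cy" (pixels), "xyz" and "rotation" of the camera in the world. Camera axes: x right, y up, looking along -z (the intrinsics and any distortion apply to the point x, -y, -z); pixel columns grow to the right and rows downward; lengths in m; the calibration is good to about 2 mm. A picture is of the moment at which its call begins: read the wrist's pose just before it. camera_params takes no time and is no camera call; for the wrist camera it gives the pose at the moment of the call.
- manip.hand_in(): hands the job in, once; it reports no verdict.
The state is a dict: "clock": time; "joint_pos": joint angles; "joint_velocities": joint speeds; "tau": joint torques, N m; "position": TCP position; "ee_rot": TCP orientation; "ft_force": force on the tool from outside, world axes, zero at the start; "torque": the same for the moment, N m; "grip_width": opening from 0.0 (shut) to 1.0 (fully open).
Only numpy, scipy, OpenCV 4.12 (cv2) and the standard library are available. Lean on these libraries where they do the work, as an engineer would, in place of code of your own. Each camera call takes 0.05 s, during which the arm holds its last target. There are 200 camera calls.

## Working session

There is one attempt and no reset: what is moved stays moved. The work goes in short steps, Python scripts to look and compute and a tool call to move; the robot and the scene stay as the last step left them, time stands still between calls to the robot, and variables do not carry over. Pictures are saved under pics/ and viewed, about 8 in all and at most 12, crops included, and the job is handed in when it is done.

Besides the shell and the picture viewer there is one more tool, called after ">>>" as name([rows], argument=value, ...), one row to a line, values as JSON. move_arm: Moves the arm, as the interface text tells. Its arguments: {"type":"object","properties":{"moves":{"type":"array","items":{"type":"array","items":{"type":"number"}}},"grip_force":{"type":"number"}},"required":["moves"]}

```bash
mkdir -p pics; python3 - <<'E'
from workcell import manip, cams
import cv2,numpy as np
o=manip.get_obs()
for k in o: print(k,np.round(o[k],4))
for n in ["side","top","wrist"]:
    p=cams.camera_params(n); print(n,{k:np.round(v,4).tolist() if not isinstance(v,(str,dict)) else v for k,v in p.items()})
    cv2.imwrite(f"pics/{n}0.png",cams.camera(n)[:,:,::-1])
E
```

```text
clock 0.0
joint_pos [-1.2896  0.3329 -0.0647  1.461   0.0216  1.3499 -0.0885]
joint_velocities [ 0.0015 -0.0001 -0.001  -0.0016  0.0007  0.0008  0.0008]
tau [-2.00000e-04 -6.25459e+01  4.88000e-02 -3.91603e+01  1.62000e-02
  1.01000e-02  0.00000e+00]
position [0.1869 0.596  0.2305]
ee_rot [ 8.059e-01  5.920e-01 -6.000e-04  5.000e-04]
ft_force [ 0.2369 -0.0614  0.7144]
torque [ 0.0214  0.0035 -0.0006]
grip_width 0.9958
side {'fx': 460.9891, 'fy': 460.9891, 'cx': 313.6074, 'cy': 240.437, 'xyz': [0.5275, 0.6735, 0.71], 'rotation': [-0.0198, 0.4131, 0.9101, -0.0254]}
top {'fx': 503.4777, 'fy': 503.4777, 'cx': 319.3562, 'cy': 238.8115, 'xyz': [0.4036, -0.0037, 1.1117], 'rotation': [-0.0704, 0.0618, 0.7141, -0.6938]}
wrist {'fx': 345.7044, 'fy': 345.7044, 'cx': 317.9567, 'cy': 241.7085, 'xyz': [0.1186, 0.6181, 0.3735], 'rotation': [-0.1146, -0.0831, 0.5861, 0.7978]}
```

View pics/top0.png

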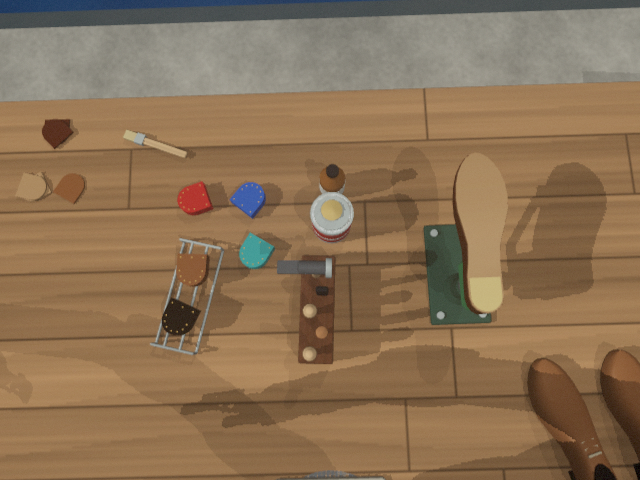

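View pics/side0.png

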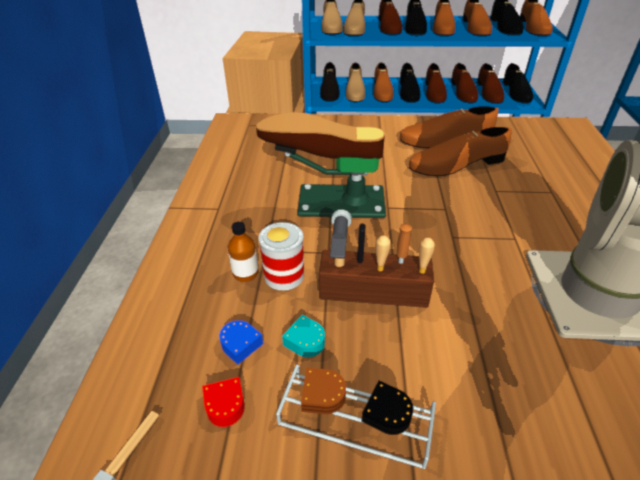

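Candidates for the brown heel in the top view: the rack brown (192,268), the rack black (180,317), loose brown pieces (70,188) and (57,131), tan (33,186), and the red, blue and teal ones. I choose the one on the rack at (192,268), which is at (322,390) in the side view. Next is one close crop to check it.

```bash
cat > h.py <<'E'
import numpy as np,cv2
from scipy.spatial.transform import Rotation as R
from workcell import manip,cams
def ray(p,uv):
    uv=np.atleast_2d(uv).astype(float)
    d=np.c_[(uv[:,0]-p["cx"])/p["fx"],-(uv[:,1]-p["cy"])/p["fy"],-np.ones(len(uv))]
    q=np.array(p["rotation"]); r=R.from_quat(q) if q.shape==(4,) else R.from_matrix(q)
    return np.array(p["xyz"]),r.apply(d)
def onz(p,uv,z):
    o,d=ray(p,uv); return o+d*((z-o[2])/d[:,2])[:,None]
def tri(p1,uv1,p2,uv2):
    o1,d1=ray(p1,uv1);o2,d2=ray(p2,uv2);d1=d1[0];d2=d2[0]
    s=np.linalg.lstsq(np.c_[d1,-d2],o2-o1,rcond=None)[0]
    a=o1+s[0]*d1;b=o2+s[1]*d2
    return (a+b)/2,np.linalg.norm(a-b)
E
python3 - <<'E'
import cv2,numpy as np
t=cv2.imread("pics/top0.png");s=cv2.imread("pics/side0.png")
a=cv2.resize(t[235:345,145:245],(400,440),interpolation=cv2.INTER_CUBIC)
b=cv2.resize(t[255:345,420:520],(400,360)) 
c=cv2.resize(s[360:420,280:380],(400,240))
d=cv2.resize(s[100:180,290:400],(400,291))
out=np.zeros((600,800,3),np.uint8)
out[:360,:400]=cv2.resize(a,(400,360));out[:360,400:]=b;out[360:,:400]=c;out[360:,400:]=cv2.resize(d,(400,240))
cv2.imwrite("pics/c1.png",out)
E
```

```text
(no output)
```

View pics/c1.png

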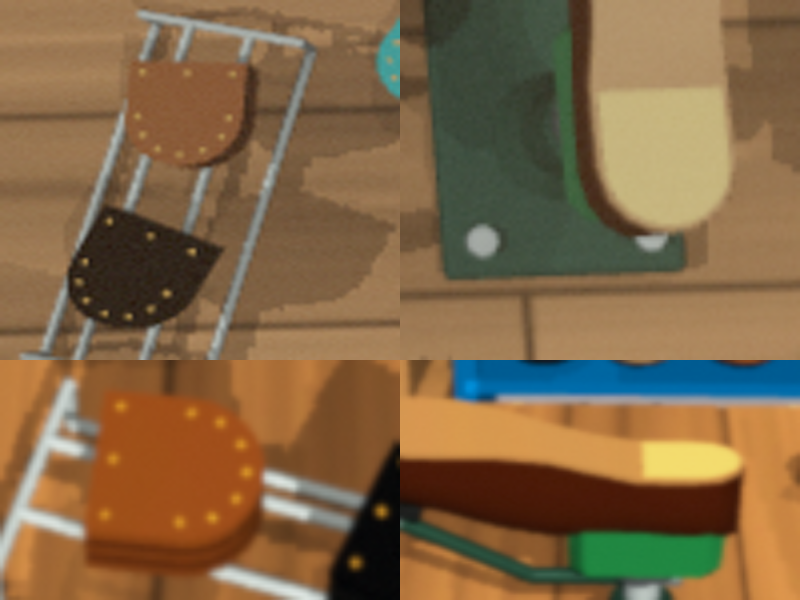

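The crop confirms the rack brown heel: tan face, brass nails, straight edge away from the robot. Its front corners in the top view are at about (177.5,254) and (207.5,255). Next is a coarse triangulation of the heel and the pale seat.

```bash
python3 - <<'E'
from h import *
T=cams.camera_params("top");S=cams.camera_params("side")
for n,a,b in [("heelL",(177.5,254.2),(302,405)),("heelR",(207.5,254.9),(305.7,368))]:
    print(n,tri(T,a,S,b))
t=cv2.imread("pics/top0.png");s=cv2.imread("pics/side0.png")
def seat(im,roi,p):
    h=cv2.cvtColor(im,cv2.COLOR_BGR2HSV); x,y,w,hh=roi
    print(h[y+hh//2,x+w//2])
    b=im.astype(int)
    for g in [(295,485)]: pass
    return h
ht=cv2.cvtColor(t,cv2.COLOR_BGR2HSV);hs=cv2.cvtColor(s,cv2.COLOR_BGR2HSV)
print("top seat",ht[295,485],"sole",ht[250,483],"side seat",hs[133,368],"sole",hs[128,330])
for nm,h,c in [("top",ht,(485,295)),("side",hs,(368,133))]:
    ref=h[c[1],c[0]].astype(int); m=((np.abs(h[:,:,0].astype(int)-ref[0])<=3)&(h[:,:,1]>60)&(h[:,:,2]>130)).astype(np.uint8)
    n,l,st,ce=cv2.connectedComponentsWithStats(m); k=l[c[1],c[0]]; print(nm,st[k],ce[k])
    cn=cv2.findContours((l==k).astype(np.uint8),0,1)[0][0][:,0]; 
    print(cv2.approxPolyDP(cn,2,True)[:,0].tolist())
E
```

```text
heelL (array([0.57884886, 0.30967911, 0.0555517 ]), np.float64(0.001541593083446737))
heelR (array([0.57664148, 0.24513885, 0.05675018]), np.float64(0.0012570157330097098))
top seat [ 23  91 198] sole [ 17 100 178] side seat [ 25 141 243] sole [ 16 159 216]
top [469 277  34  35 972] [485.95884774 292.40740741]
[[469, 278], [474, 304], [482, 310], [495, 309], [502, 297], [500, 278]]
side [357 128  26  11 263] [368.57034221 133.03802281]
[[357, 128], [357, 138], [376, 138], [382, 135], [379, 129]]
```

```bash
python3 - <<'E'
from h import *
T=cams.camera_params("top");S=cams.camera_params("side")
for a,b in [((469,278),(356.5,139)),((501.5,277),(356.8,127.7)),((486,292.4),(368.6,133))]:
    print(tri(T,a,S,b))
for z in (.19,.21,.23): print(z,onz(T,[(486,292.4)],z))
print(R.from_quat(manip.get_obs()["ee_rot"]).as_matrix().round(3))
W=cams.camera_params("wrist");o=manip.get_obs()
r=R.from_quat(o["ee_rot"]); print("cam in tool",r.inv().apply(W["xyz"]-o["position"]),(r.inv()*R.from_quat(W["rotation"])).as_matrix().round(3))
E
```

```text
(array([ 0.49684017, -0.26463152,  0.19625606]), np.float64(0.0005823524843137631))
(array([ 0.49639713, -0.3243652 ,  0.19338554]), np.float64(0.0011043524234318621))
(array([ 0.46940605, -0.29278185,  0.19681435]), np.float64(0.0003835351931084942))
0.19 [[ 0.4700884 -0.2949643  0.19     ]]
0.21 [[ 0.46864575 -0.28864397  0.21      ]]
0.23 [[ 0.46720309 -0.28232364  0.23      ]]
[[ 0.299  0.954 -0.   ]
 [ 0.954 -0.299 -0.001]
 [-0.001  0.    -1.   ]]
cam in tool [ 0.00041661 -0.07173922 -0.14293264] [[ 1.   -0.    0.  ]
 [ 0.   -0.96 -0.28]
 [ 0.    0.28 -0.96]]
```

>>> move_arm([
  [0, 0, -8, -0.02, 0.045, 0, 0.0854],
  [0, 0, -15.4, -0.04, 0.087, 0, 0.0854],
  [0, 0, -15.4, -0.06, 0.13, 0, 0.0854],
  [0, 0, -15.4, -0.08, 0.173, 0, 0.0854],
  [0, 0, -15.4, -0.1, 0.216, 0, 0.0854],
  [0, 0, -15.4, -0.12, 0.26, 0, 0.0854],
  [0, 0, -15.4, -0.14, 0.303, 0, 0.0854],
  [0, 0, -15.4, -0.16, 0.346, 0, 0.0854],
  [0, 0, -15.4, -0.18, 0.39, 0, 0.0854],
  [0, 0, -15.4, -0.199, 0.432, 0, 0.0854],
], grip_force=50)

```text
clock: 1.15
position: [0.5409, 0.2754, 0.2312]
ee_rot: [0.719, 0.695, -0.0, 0.0]
ft_force: [-0.2, 0.3, -0.4]
grip_width: 1.001
```

```bash
python3 - <<'E'
from h import *
import pickle
p=cams.camera_params("wrist");im=cams.camera("wrist")
cv2.imwrite("pics/w1.png",im[:,:,::-1]);pickle.dump(p,open("w1.pkl","wb"))
o=manip.get_obs();print(o["clock"],o["position"],R.from_quat(o["ee_rot"]).as_matrix().round(3),o["joint_pos"])
E
```

```text
1.2 [0.54647756 0.26765408 0.23103241] [[ 0.044  0.999  0.003]
 [ 0.999 -0.044 -0.004]
 [-0.004  0.003 -1.   ]] [-0.68864935  0.29286817  0.19282413  1.5200164  -0.05204666  1.33366244
  1.03493905]
```

View pics/w1.png

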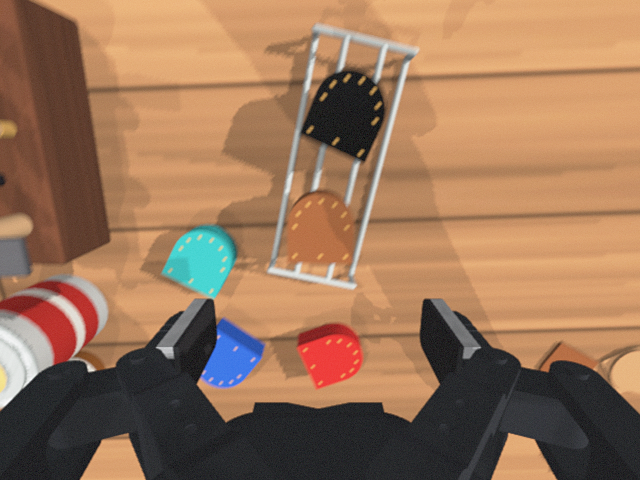

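The wrist picture shows the brown heel at (320,230), straight edge at row ~265 between (288,262) and (354,268); the black heel is at (345,113). I'll take a second, lower view with a side baseline.

>>> move_arm([
  [0, 0, 0, 0.02, 0, 0.03, 0.0854],
  [0, 0, 0, 0.04, 0, 0.06, 0.0854],
  [0, 0, 0, 0.04, 0, 0.06, 0.0854],
  [0, 0, 0, 0.04, 0, 0.06, 0.0854],
  [0, 0, 0, 0.04, 0, 0.06, 0.0854],
])

```text
clock: 1.7
position: [0.5418, 0.3166, 0.1725]
ee_rot: [0.72, 0.694, 0.001, 0.0]
ft_force: [-0.3, 0.4, 1.2]
grip_width: 0.999
```

```bash
cat > seg.py <<'E'
from h import *
def heelmask(im,c,show=False):
    hsv=cv2.cvtColor(im,cv2.COLOR_BGR2HSV); lab=cv2.cvtColor(cv2.GaussianBlur(im,(3,3),0),cv2.COLOR_BGR2LAB).astype(int)
    ref=np.median(lab[c[1]-8:c[1]+8,c[0]-8:c[0]+8].reshape(-1,3),0)
    m=((np.abs(lab-ref)@np.array([.6,1,1]))<22).astype(np.uint8)
    m=cv2.morphologyEx(m,cv2.MORPH_OPEN,np.ones((3,3)))
    n,l=cv2.connectedComponents(m); k=(l==l[c[1],c[0]]).astype(np.uint8)
    cn=max(cv2.findContours(k,0,1)[0],key=cv2.contourArea)
    return cv2.convexHull(cn),ref
E
python3 - <<'E'
from seg import *
import pickle
p=cams.camera_params("wrist");im=cams.camera("wrist")[:,:,::-1].copy()
cv2.imwrite("pics/w2.png",im);pickle.dump(p,open("w2.pkl","wb"))
o=manip.get_obs();print(o["position"])
p1=pickle.load(open("w1.pkl","rb"));im1=cv2.imread("pics/w1.png")
G=onz(p1,[(320,230)],.06); print(G)
q=R.from_quat(p["rotation"]).inv().apply(G-p["xyz"])[0]; c=(int(p["cx"]-p["fx"]*q[0]/q[2]),int(p["cy"]+p["fy"]*q[1]/q[2])); print(c)
out=[]
for i,pp,cc in ((im1,p1,(320,230)),(im,p,c)):
    h,ref=heelmask(i,cc); print(cv2.contourArea(h),ref,cv2.boundingRect(h)); print(cv2.approxPolyDP(h,2,True)[:,0].tolist())
    j=i.copy();cv2.drawContours(j,[h],-1,(0,255,0),1); out.append(cv2.resize(j[cc[1]-70:cc[1]+70,cc[0]-90:cc[0]+90],(720,560))[:, :])
cv2.imwrite("pics/c2.png",cv2.resize(np.vstack(out),(385,600)) if 0 else cv2.resize(np.hstack(out),(800,311)))
E
```

```text
[0.54193216 0.3166329  0.17279618]
[[0.54957308 0.27748282 0.06      ]]
(267, 249)
4593.5 [140. 152. 163.] (280, 194, 78, 74)
[[357, 207], [349, 264], [288, 267], [280, 255], [288, 215], [299, 201], [317, 194]]
6385.0 [143. 152. 163.] (229, 203, 90, 86)
[[243, 210], [265, 203], [283, 206], [291, 210], [318, 238], [309, 288], [230, 285], [229, 232]]
```

View pics/c2.png

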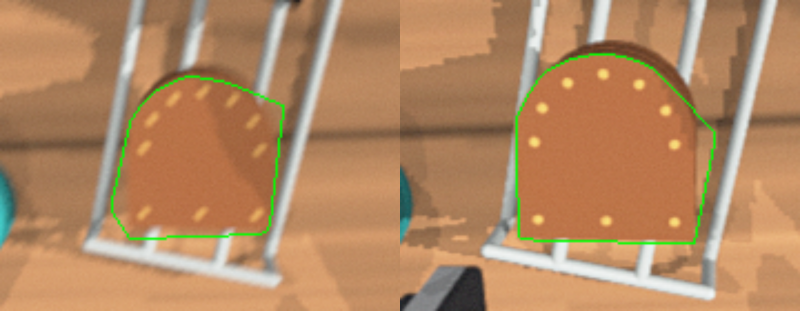

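The second view is sharp: front corners at (230,286.6) and (310,288.8), back at row 203. The mask leaks on the shaded wood on the right, so I use the edges instead. View 1 was blurred, so I triangulate against the fixed cameras.

```bash
python3 - <<'E'
from h import *
import pickle
p=pickle.load(open("w2.pkl","rb"));T=cams.camera_params("top");S=cams.camera_params("side")
L,Rr=(310.2,288.8),(230.1,286.6)   # world-left(+y), right
for n,w,t,s in (("L",L,(177.5,254.2),(302,405)),("R",Rr,(207.5,254.9),(305.7,368))):
    print(n,tri(p,w,T,t),tri(p,w,S,s))
for z in (.058,.063):
    a,b,bk=onz(p,[L,Rr,(271,203.3)],z); d=a-b; w=np.linalg.norm(d); y=d/w; x=np.array([y[1],-y[0],0])
    m=(a+b)/2; print(z,"width",w,"len",(m-bk)@x,"yaw",np.degrees(np.arctan2(x[1],x[0])),"centre",m-.0335*x,"grasp",m-.0235*x)
E
```

```text
L (array([0.57974358, 0.30829203, 0.06528356]), np.float64(0.004437734924313148)) (array([0.58004359, 0.31126613, 0.06240273]), np.float64(0.006339421434320793))
R (array([0.57712648, 0.24509104, 0.06152532]), np.float64(0.004195340193242868)) (array([0.57784867, 0.24701656, 0.06179848]), np.float64(0.00286540344964716))
0.058 width 0.06462591460610816 len 0.06884142916773545 yaw -3.765750459611471 centre [0.54937206 0.27927633 0.058     ] grasp [0.55935047 0.27861955 0.058     ]
0.063 width 0.06337040118586469 len 0.06750401926467069 yaw -3.765750459611439 centre [0.54718174 0.28010549 0.063     ] grasp [0.55716015 0.27944872 0.063     ]
```

>>> move_arm([
  [0, 0, 1.7, -0.018, 0.008, 0.03, 0.0854],
  [0, 0, 1.7, -0.0365, 0.0165, 0.06, 0.0854],
  [0, 0, 1.7, -0.0365, 0.0165, 0.06, 0.0854],
  [0, 0, 1.7, -0.0365, 0.0165, 0.06, 0.0854],
  [0, 0, 1.7, -0.0365, 0.0165, 0.06, 0.0854],
])

```text
clock: 2.25
position: [0.5569, 0.2814, 0.1132]
ee_rot: [0.729, 0.684, 0.001, 0.0]
ft_force: [0.1, -0.2, 0.3]
grip_width: 0.996
```

```bash
python3 - <<'E'
from h import *
import pickle
p=cams.camera_params("wrist");im=cams.camera("wrist")[:,:,::-1].copy()
cv2.imwrite("pics/w3.png",im);pickle.dump(p,open("w3.pkl","wb"))
o=manip.get_obs();print(o["position"],R.from_quat(o["ee_rot"]).as_matrix().round(3))
E
```

```text
[0.55676134 0.28157706 0.11315669] [[ 0.064  0.998  0.002]
 [ 0.998 -0.064  0.002]
 [ 0.002  0.002 -1.   ]]
```

View pics/w3.png

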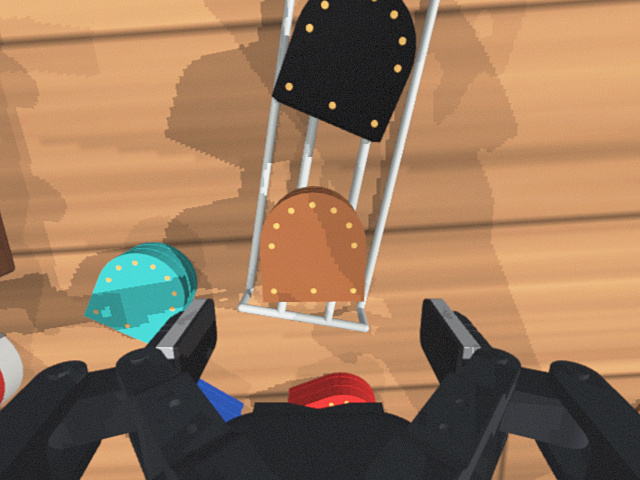

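View 3: heel front corners at about (262,301) and (366,302), with the fingers either side.

```bash
python3 - <<'E'
from h import *
import pickle
p=pickle.load(open("w3.pkl","rb"));p2=pickle.load(open("w2.pkl","rb"))
im=cv2.imread("pics/w3.png")
# sub-pixel edges: left/right transitions of heel along rows, front edge along cols
lab=cv2.cvtColor(im,cv2.COLOR_BGR2LAB).astype(float)
g=cv2.GaussianBlur(lab,(3,3),0)
def edge(line,lo):
    d=np.abs(np.diff(line,axis=0)).sum(1); k=d.argmax(); a=d[max(k-2,0):k+3]; return lo+0.5+(a*np.arange(max(k-2,0),k+3)[:len(a)]).sum()/a.sum()
Ls=np.array([(edge(g[r,254:272],254),r) for r in range(262,296,2)]);Rs=np.array([(edge(g[r,358:376],358),r) for r in range(262,296,2)])
Fs=np.array([(c,edge(g[294:308,c],294)) for c in list(range(270,276))+list(range(292,326,2))+list(range(340,358,2))])
print(np.median(Ls[:,0]),np.median(Rs[:,0]),np.median(Fs[:,1]))
for z in (.060,.063):
    A,B,C=[onz(p,x,z)[:,:2] for x in (Ls,Rs,Fs)]
    ln=[cv2.fitLine(x.astype(np.float32),cv2.DIST_HUBER,0,.001,.001).ravel() for x in (A,B,C)]
    print(z,[np.degrees(np.arctan2(l[1],l[0])) for l in ln],"width y",A[:,1].mean(),B[:,1].mean(),"front x",np.median(C[:,0]))
    a,b=onz(p,[(366,302),(262,301)],z);print(a,b,np.linalg.norm(a-b))
print(tri(p,(366,302),p2,(310.2,288.8)),tri(p,(262,301),p2,(230.1,286.6)))
E
```

```text
255.42505854800936 371.30801172447485 301.42989498186546
0.06 [np.float32(-8.427529), np.float32(-21.931408), np.float32(85.508896)] width y 0.24492982053660994 0.31284175127577696 front x 0.5811340696674068
[0.58358999 0.31025639 0.06      ] [0.57871286 0.24569616 0.06      ] 0.0647441860374643
0.063 [np.float32(-8.433756), np.float32(-21.93346), np.float32(85.50895)] width y 0.2455629820169354 0.3124353675601984 front x 0.5796638572316493
[0.58208218 0.30988958 0.063     ] [0.57727971 0.24631759 0.063     ] 0.06375313031536353
(array([0.5818451 , 0.30966927, 0.0641482 ]), np.float64(0.0006372263846035798)) (array([0.58067725, 0.24479287, 0.05690035]), np.float64(0.0009760632544360284))
```

>>> move_arm([
  [0, 0, 0.8, -0.0017, 0, 0.02, 0.0854],
  [0, 0, 0.8, -0.0017, 0, 0.04, 0.0854],
  [0, 0, 0.8, -0.0017, 0, 0.06, 0.0854],
  [0, 0, 0.8, -0.0017, 0, 0.075, 0.0854],
  [0, 0, 0.8, -0.0017, 0, 0.084, 0.0854],
  [0, 0, 0.8, -0.0017, 0, 0.084, 0.0854],
  [0, 0, 0.8, -0.0017, 0, 0.084, 0.0854],
])

```text
clock: 3.0
position: [0.5566, 0.2789, 0.0281]
ee_rot: [0.734, 0.679, 0.001, 0.0]
ft_force: [0.3, 0.6, -0.1]
grip_width: 1.001
```

```bash
python3 - <<'E'
from h import *
import pickle
p=cams.camera_params("wrist");im=cams.camera("wrist")[:,:,::-1].copy()
cv2.imwrite("pics/w4.png",im);pickle.dump(p,open("w4.pkl","wb"))
o=manip.get_obs();print(o["position"],o["ft_force"],R.from_quat(o["ee_rot"]).as_matrix().round(3))
E
```

```text
[0.55682216 0.27892477 0.02841124] [0.12263403 0.50903259 0.03243422] [[ 0.079  0.997  0.001]
 [ 0.997 -0.079  0.001]
 [ 0.001  0.001 -1.   ]]
```

View pics/w4.png

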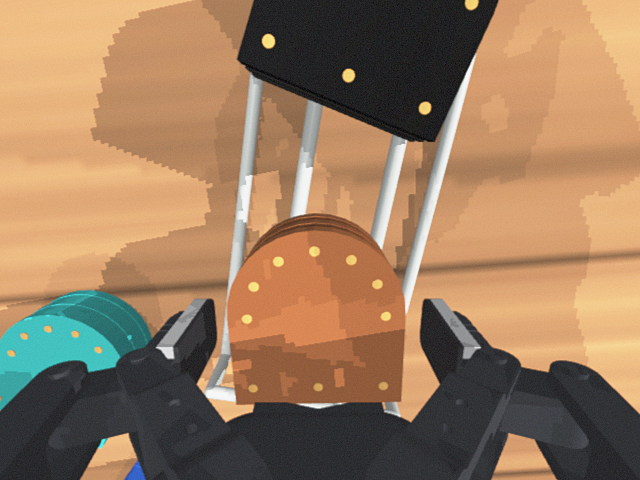

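The heel (columns 230 to 404) sits centred between the fingers (215 to 423). Closing now.

>>> move_arm([
  [0, 0, 0, 0, 0, 0, 0.05],
  [0, 0, 0, 0, 0, 0, 0.05],
  [0, 0, 0, 0, 0, 0, 0.05],
  [0, 0, 0, 0, 0, 0, 0.05],
  [0, 0, 0, 0, 0, 0, 0.05],
  [0, 0, 0, 0, 0, 0, 0.05],
  [0, 0, 0, 0, 0, -0.01, 0.05],
  [0, 0, 0, 0, 0, -0.03, 0.05],
  [0, 0, 0, 0, 0, -0.05, 0.05],
  [0, 0, 0, 0, 0, -0.05, 0.05],
], grip_force=60)

```text
clock: 4.05
position: [0.5577, 0.2793, 0.0806]
ee_rot: [0.734, 0.679, 0.002, 0.0]
ft_force: [1.0, -0.4, -0.8]
grip_width: 0.714
```

>>> move_arm([
  [0, 0, 0, 0, 0, -0.04, 0.05],
  [0, 0, 0, 0, 0, -0.08, 0.05],
  [0, 0, 0, 0, 0, -0.12, 0.05],
  [0, 0, 0, 0, 0, -0.16, 0.05],
  [0, 0, 0, 0, 0, -0.2, 0.05],
  [0, 0, 0, 0, 0, -0.225, 0.05],
  [0, 0, 0, 0, 0, -0.225, 0.05],
  [0, 0, 0, 0, 0, -0.225, 0.05],
])

```text
clock: 4.85
position: [0.556, 0.2785, 0.3016]
ee_rot: [0.734, 0.679, -0.0, -0.0]
ft_force: [-0.9, 0.1, -1.6]
grip_width: 0.716
```

>>> move_arm([
  [0, 0, 0, -0.04, 0.005, 0, 0.05],
  [0, 0, 0, -0.085, 0.01, 0, 0.05],
  [0, 0, 0, -0.13, 0.015, 0, 0.05],
  [0, 0, 0, -0.175, 0.02, 0, 0.05],
  [0, 0, 0, -0.22, 0.025, 0, 0.05],
  [0, 0, 0, -0.265, 0.03, 0, 0.05],
  [0, 0, 0, -0.31, 0.035, 0, 0.05],
  [0, 0, 0, -0.35, 0.04, 0, 0.05],
  [0, 0, 0, -0.39, 0.045, 0, 0.05],
  [0, 0, 0, -0.43, 0.05, 0, 0.05],
])

```text
clock: 5.85
position: [0.5713, -0.1555, 0.3002]
ee_rot: [0.734, 0.679, -0.001, -0.001]
ft_force: [0.9, 0.7, -1.3]
grip_width: 0.72
```

>>> move_arm([
  [0, 0, 0, -0.02, 0.002, 0, 0.05],
  [0, 0, 0, -0.04, 0.003, 0, 0.05],
  [0, 0, 0, -0.04, 0.003, 0, 0.05],
  [0, 0, 0, -0.04, 0.003, 0, 0.05],
  [0, 0, 0, -0.04, 0.003, 0, 0.05],
])

```text
clock: 6.35
position: [0.5721, -0.1928, 0.3013]
ee_rot: [0.734, 0.679, -0.0, -0.001]
ft_force: [-0.2, 0.7, -0.7]
grip_width: 0.72
```

```bash
python3 - <<'E'
from h import *
import pickle
p=cams.camera_params("wrist");im=cams.camera("wrist")[:,:,::-1].copy()
cv2.imwrite("pics/w5.png",im);pickle.dump(p,open("w5.pkl","wb"))
o=manip.get_obs();print(o["position"],o["grip_width"],o["joint_velocities"].round(3) if hasattr(o["joint_velocities"],'round') else 0,R.from_quat(o["ee_rot"]).as_matrix().round(3))
E
```

```text
[ 0.57216925 -0.19275429  0.30154281] 0.7170896258241808 [-0.002 -0.004  0.002 -0.007  0.002  0.002  0.004] [[ 0.077  0.997 -0.001]
 [ 0.997 -0.077  0.001]
 [ 0.001 -0.001 -1.   ]]
```

View pics/w5.png

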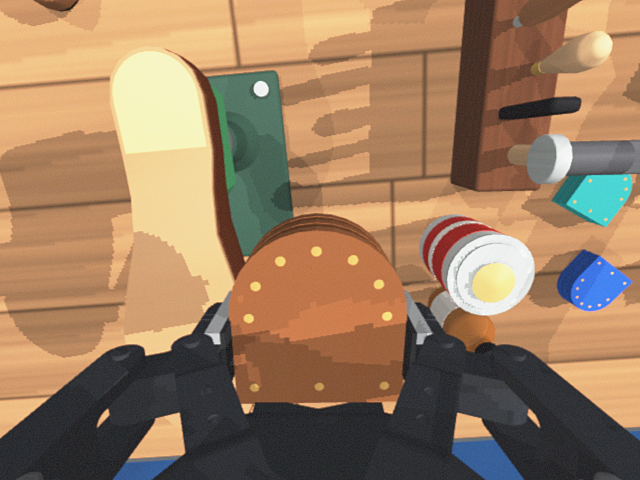

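The heel is held square. The pale seat's front edge runs from (125,154) to (207,147), with its back at about row 50. I'll take a second view from 100 mm further.

>>> move_arm([
  [0, 0, 0, -0.03, 0.002, 0, 0.05],
  [0, 0, 0, -0.065, 0.005, 0, 0.05],
  [0, 0, 0, -0.1, 0.008, 0, 0.05],
  [0, 0, 0, -0.1, 0.008, 0, 0.05],
  [0, 0, 0, -0.1, 0.008, 0, 0.05],
  [0, 0, 0, -0.1, 0.008, 0, 0.05],
])

```text
clock: 7.0
position: [0.5728, -0.2927, 0.302]
ee_rot: [0.734, 0.68, 0.0, -0.0]
ft_force: [-0.5, -0.5, -1.1]
grip_width: 0.712
```

```bash
cat > seat.py <<'E'
from h import *
def seatc(im,c):
    lab=cv2.cvtColor(cv2.GaussianBlur(im,(3,3),0),cv2.COLOR_BGR2LAB).astype(int)
    ref=np.median(lab[c[1]-8:c[1]+8,c[0]-8:c[0]+8].reshape(-1,3),0)
    m=((np.abs(lab-ref)@np.array([.4,1,1]))<14).astype(np.uint8)
    m=cv2.morphologyEx(m,cv2.MORPH_OPEN,np.ones((3,3)))
    n,l=cv2.connectedComponents(m); k=(l==l[c[1],c[0]]).astype(np.uint8)
    return max(cv2.findContours(k,0,1)[0],key=cv2.contourArea)
E
python3 - <<'E'
from seat import *
import pickle
p=cams.camera_params("wrist");im=cams.camera("wrist")[:,:,::-1].copy()
cv2.imwrite("pics/w6.png",im);pickle.dump(p,open("w6.pkl","wb"))
o=manip.get_obs();print(o["position"])
p5=pickle.load(open("w5.pkl","rb"));im5=cv2.imread("pics/w5.png")
G=onz(p5,[(160,105)],.196); q=R.from_quat(p["rotation"]).inv().apply(G-p["xyz"])[0]; c=(int(p["cx"]-p["fx"]*q[0]/q[2]),int(p["cy"]+p["fy"]*q[1]/q[2])); print(G,c)
out=[]
for i,cc in ((im5,(160,105)),(im,c)):
    cn=seatc(i,cc);h=cv2.convexHull(cn);M=cv2.moments(h);print(cv2.contourArea(cn),cv2.contourArea(h),M["m10"]/M["m00"],M["m01"]/M["m00"]);print(cv2.approxPolyDP(h,2,True)[:,0].tolist())
    j=i.copy();cv2.drawContours(j,[cn],-1,(0,0,255),1);y0=max(cc[1]-80,0);x0=cc[0]-80;print("crop",x0,y0);out.append(cv2.resize(j[y0:y0+150,x0:x0+160],(400,375),interpolation=cv2.INTER_NEAREST))
cv2.imwrite("pics/c6.png",np.hstack(out))
E
```

```text
[ 0.5728317  -0.29266447  0.30214306]
[[ 0.46934408 -0.29059435  0.196     ]] (308, 91)
7350.0 7461.5 156.70240568250352 104.25828140007594
[[125, 60], [140, 52], [155, 51], [170, 56], [184, 67], [196, 89], [204, 146], [125, 151], [113, 99], [114, 78]]
crop 80 25
7646.5 7766.5 306.238331294663 90.3915534668126
[[327, 42], [341, 56], [347, 70], [351, 132], [270, 140], [263, 90], [264, 69], [269, 57], [278, 46], [291, 38], [310, 36]]
crop 228 11
```

View pics/c6.png

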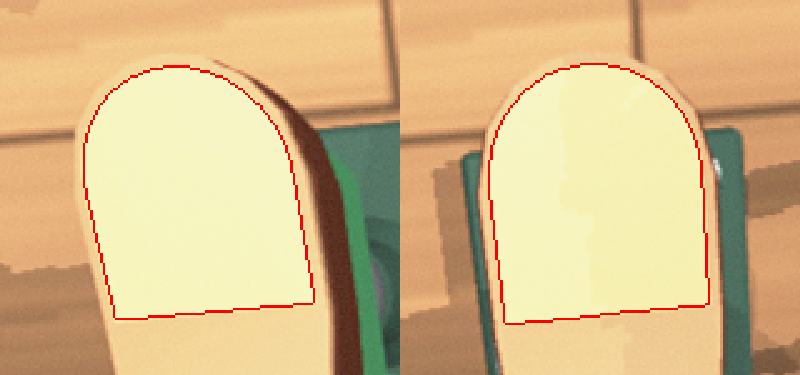

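The contours trace the seat cleanly in both views: corners (125,151), (204,146) and (270,140), (351,132).

```bash
python3 - <<'E'
from seat import *
import pickle
p5=pickle.load(open("w5.pkl","rb"));p6=pickle.load(open("w6.pkl","rb"))
print("cen",tri(p5,(156.7,104.26),p6,(306.24,90.39)),"\nc1",tri(p5,(125,151.5),p6,(269.5,140.5)),"\nc2",tri(p5,(205,146.5),p6,(351.5,132.5)))
for nm,p,c in (("w5",p5,(160,105)),("w6",p6,(308,91))):
    cn=seatc(cv2.imread(f"pics/{nm}.png"),c)[:,0]
    for z in (.190,.196,.202):
        P=onz(p,cn,z)[:,:2]
        h=P.astype(np.float32);a=np.radians(-5)
        for it in range(6):   # rotate to shoe frame, fit front edge
            x=np.array([np.cos(a),np.sin(a)]);y=np.array([-x[1],x[0]]);u=P@x;v=P@y
            s=(u>u.max()-.006)&(np.abs(v-(v.max()+v.min())/2)<.026)
            l=cv2.fitLine(h[s],cv2.DIST_HUBER,0,.001,.001).ravel()[:2]; l=l*np.sign(l[1]); a=np.arctan2(-l[0],l[1])
        # midline of the sides as 2nd angle estimate
        uf=np.median(u[s]); bins=[((v[(np.abs(u-(uf-d))<.004)].max()+v[(np.abs(u-(uf-d))<.004)].min())/2) for d in (.006,.03)]
        c0=(u.max()+u.min())/2*x+(v.max()+v.min())/2*y
        print(nm,z,"yaw",np.degrees(a).round(2),"midline",np.degrees(a+np.arctan2(bins[0]-bins[1],.024)).round(2),"centre",c0.round(4),"L",(u.max()-u.min()).round(4),"W",(v.max()-v.min()).round(4))
E
```

```text
cen (array([ 0.46893321, -0.29199924,  0.19765536]), np.float64(5.0613237451270145e-06)) 
c1 (array([ 0.49799528, -0.31979191,  0.19825316]), np.float64(0.0013740022508059461)) 
c2 (array([ 0.49803126, -0.26371236,  0.20011755]), np.float64(0.0005112120755663209))
w5 0.19 yaw 0.36 midline 0.64 centre [ 0.4666 -0.2954] L 0.0632 W 0.0581
w5 0.196 yaw 0.34 midline 0.57 centre [ 0.4674 -0.2928] L 0.0617 W 0.0568
w5 0.202 yaw 0.28 midline 0.56 centre [ 0.4682 -0.2902] L 0.0602 W 0.0554
w6 0.19 yaw 1.09 midline 0.58 centre [ 0.4666 -0.2924] L 0.0635 W 0.0587
w6 0.196 yaw 1.08 midline 0.59 centre [ 0.4674 -0.2922] L 0.062 W 0.0573
w6 0.202 yaw 1.05 midline 0.6 centre [ 0.4682 -0.2921] L 0.0605 W 0.0559
```

Measured seat: centre (0.4676,-0.2922), z ≈ 0.197, yaw ≈ 0.6°. The film is inset symmetrically (62 x 57 mm). Next, the heel's pose in the hand, from the same wrist picture.

```bash
python3 - <<'E'
from h import *
im=cv2.imread("pics/w6.png")
cv2.imwrite("pics/c7.png",cv2.resize(im[200:420,200:440],(800,600),interpolation=cv2.INTER_CUBIC)[:, :])
E
```

```text
(no output)
```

View pics/c7.png

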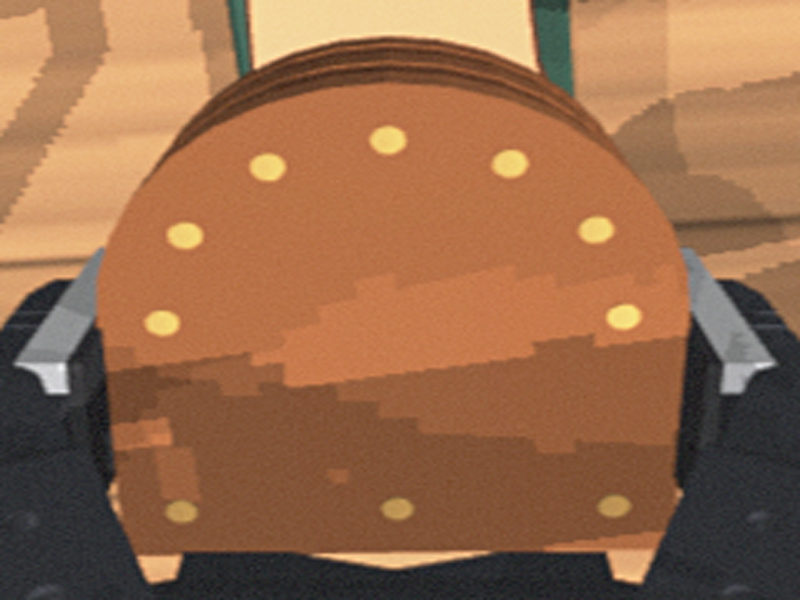

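The crop shows the heel in hand: front edge at row ~402, back apex at (316,231), nails nearly symmetric. Next I convert that into the tool frame.

```bash
python3 - <<'E'
from h import *
import pickle
p=pickle.load(open("w6.pkl","rb"));o=manip.get_obs();r=R.from_quat(o["ee_rot"]);t=np.array(o["position"])
f=lambda x,y:(200+(x+.5)/3.3333-.5,200+(y+.5)/2.7273-.5)
uv=[f(*a) for a in [(122,552),(678,552),(388,84),(100,330),(688,330),(181,511),(614,506),(162,322),(624,317),(185,235),(597,229),(267,166),(510,163),(398,508),(388,140)]]
for h in (.030,.035,.040):
    P=r.inv().apply(onz(p,uv,t[2]+h)-t)[:,:2]*1000
    fr=(P[0]+P[1])/2; print(h,"front mid",fr.round(1),"apex",P[2].round(1),"W",(P[4]-P[3]).round(1),"mid",((P[3]+P[4])/2).round(1),"L",(fr-P[2])[1].round(1))
    yaw=[np.degrees(np.arctan2((P[b]-P[a])[1],(P[b]-P[a])[0])).round(2) for a,b in ((5,6),(7,8),(9,10),(11,12))]
    print("  nail yaw",yaw,"midline",np.degrees(np.arctan2(-(P[13]-P[14])[0],(P[13]-P[14])[1])).round(2),"nail mids",[((P[a]+P[b])/2).round(1).tolist() for a,b in ((5,6),(7,8),(9,10),(11,12))])
E
```

```text
0.03 front mid [ 1.1 27. ] apex [ -0.2 -42.6] W [64.3  0. ] mid [ 0.4 -8.7] L 69.6
  nail yaw [np.float64(-0.92), np.float64(-0.81), np.float64(-1.08), np.float64(-0.89)] midline -1.11 nail mids [[0.8, 19.5], [0.3, -10.3], [0.1, -22.9], [-0.2, -32.1]]
0.035 front mid [ 1.1 22.6] apex [ -0.2 -43.9] W [61.4  0. ] mid [  0.4 -11.5] L 66.5
  nail yaw [np.float64(-0.92), np.float64(-0.81), np.float64(-1.08), np.float64(-0.89)] midline -1.11 nail mids [[0.8, 15.5], [0.3, -13.0], [0.1, -25.0], [-0.1, -33.9]]
0.04 front mid [ 1.1 18.2] apex [ -0.1 -45.2] W [58.6  0. ] mid [  0.4 -14.3] L 63.5
  nail yaw [np.float64(-0.92), np.float64(-0.81), np.float64(-1.08), np.float64(-0.89)] midline -1.11 nail mids [[0.8, 11.5], [0.3, -15.7], [0.1, -27.2], [-0.1, -35.6]]
```

>>> move_arm([
  [0, 0, -2, -0.002, -0.025, 0, 0.05],
  [0, 0, -4.1, -0.004, -0.05, 0, 0.05],
  [0, 0, -4.1, -0.006, -0.075, 0, 0.05],
  [0, 0, -4.1, -0.0072, -0.0944, 0, 0.05],
  [0, 0, -4.1, -0.0072, -0.0944, 0.02, 0.05],
  [0, 0, -4.1, -0.0072, -0.0944, 0.04, 0.05],
  [0, 0, -4.1, -0.0072, -0.0944, 0.06, 0.05],
  [0, 0, -4.1, -0.0072, -0.0944, 0.075, 0.05],
  [0, 0, -4.1, -0.0072, -0.0944, 0.075, 0.05],
  [0, 0, -4.1, -0.0072, -0.0944, 0.075, 0.05],
])

```text
clock: 8.05
position: [0.4779, -0.2935, 0.2279]
ee_rot: [0.709, 0.705, 0.0, 0.0]
ft_force: [-0.2, 0.1, -1.6]
grip_width: 0.716
```

```bash
python3 - <<'E'
from h import *
o=manip.get_obs();print(np.round(o["position"],4),R.from_quat(o["ee_rot"]).as_matrix().round(4))
s=cams.camera("side")[:,:,::-1];t=cams.camera("top")[:,:,::-1]
cv2.imwrite("pics/s8.png",s);cv2.imwrite("pics/t8.png",t)
a=cv2.resize(s[60:180,290:440],(400,320));b=cv2.resize(t[230:350,420:570],(400,320))
cv2.imwrite("pics/c8.png",np.hstack([a,b]))
E
```

```text
[ 0.4779 -0.2935  0.2279] [[ 5.8e-03  1.0e+00  4.0e-04]
 [ 1.0e+00 -5.8e-03  2.0e-04]
 [ 2.0e-04  4.0e-04 -1.0e+00]]
```

View pics/c8.png

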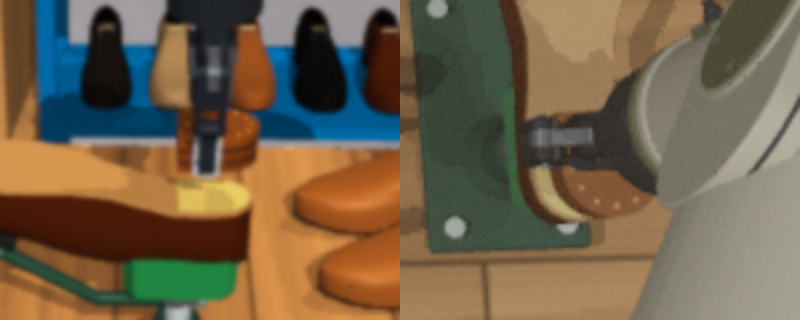

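Above the seat: the heel's front edge lines up with the seat's front in the side view, and the path down is clear. Lowering slowly to about 11 to 12 mm above the seat.

>>> move_arm([
  [0, 0, 0, 0.001, 0, 0.006, 0.05],
  [0, 0, 0, 0.001, 0, 0.012, 0.05],
  [0, 0, 0, 0.001, 0, 0.017, 0.05],
  [0, 0, 0, 0.001, 0, 0.021, 0.05],
  [0, 0, 0, 0.001, 0, 0.024, 0.05],
  [0, 0, 0, 0.001, 0, 0.0255, 0.05],
  [0, 0, 0, 0.001, 0, 0.0255, 0.05],
  [0, 0, 0, 0.001, 0, 0.0255, 0.05],
  [0, 0, 0, 0.001, 0, 0.0255, 0.05],
])

```text
clock: 9.05
position: [0.4776, -0.2934, 0.202]
ee_rot: [0.71, 0.705, 0.0, 0.0]
ft_force: [-0.2, -0.7, -1.1]
grip_width: 0.719
```

```bash
python3 - <<'E'
from h import *
o=manip.get_obs();print(np.round(o["position"],4),R.from_quat(o["ee_rot"]).as_matrix().round(4),o["ft_force"])
S=cams.camera_params("side");s=cams.camera("side")[:,:,::-1];w=cams.camera("wrist")[:,:,::-1]
cv2.imwrite("pics/s9.png",s)
cv2.imwrite("pics/c9.png",np.hstack([cv2.resize(s[80:170,320:420],(400,360),interpolation=cv2.INTER_CUBIC),cv2.resize(w[190:420,190:450],(400,360))]))
# predicted pixels of the heel's underside edges (near side y=+31) and of the seat's, from the measured poses
def pix(P):
    q=R.from_quat(S["rotation"]).inv().apply(np.array(P)-S["xyz"]);return np.c_[S["cx"]-S["fx"]*q[:,0]/q[:,2],S["cy"]+S["fy"]*q[:,1]/q[:,2]]
c=np.array([.4676,-.2922,0])
for z in (.197,.2095,.2375): print(z,((pix([c+[.0335,.031,z],c+[-.0025,.031,z],c+[-.0335,0,z]])-[320,80])*4).round(0).tolist())
E
```

```text
[ 0.4776 -0.2934  0.202 ] [[ 7.2e-03  1.0e+00  4.0e-04]
 [ 1.0e+00 -7.2e-03 -1.0e-04]
 [-1.0e-04  4.0e-04 -1.0e+00]] [-0.21512921 -0.68462732 -1.11270492]
0.197 [[139.0, 238.0], [203.0, 239.0], [256.0, 213.0]]
0.2095 [[140.0, 218.0], [205.0, 219.0], [258.0, 193.0]]
0.2375 [[142.0, 172.0], [208.0, 173.0], [262.0, 148.0]]
```

View pics/c9.png

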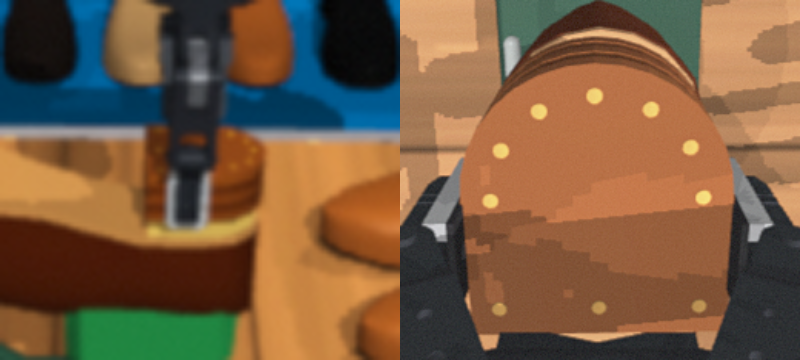

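Side view: heel underside at row ~219 of the crop, seat edge at ~238, so a gap of about 12 mm with no contact (force is unchanged). The front and back edges match the seat once the side camera's common bias is allowed for. The wrist view hints the heel is about 1 to 2 mm too far to -y, and the measured y agrees (0.8 mm short). A small nudge, then a numeric check.

>>> move_arm([
  [0, 0, 0, 0.001, 0.0005, 0, 0.05],
  [0, 0, 0, 0.0015, 0.0005, 0, 0.05],
  [0, 0, 0, 0.0015, 0.0005, 0, 0.05],
  [0, 0, 0, 0.0015, 0.0005, 0, 0.05],
  [0, 0, 0, 0.0015, 0.0005, 0, 0.05],
])

```text
clock: 9.65
position: [0.478, -0.2918, 0.2018]
ee_rot: [0.71, 0.705, 0.0, -0.0]
ft_force: [-0.5, 0.6, -1.2]
grip_width: 0.715
```

```bash
python3 - <<'E'
from h import *
p=cams.camera_params("wrist");w=cams.camera("wrist")[:,:,::-1].copy();cv2.imwrite("pics/w10.png",w)
o=manip.get_obs();r=R.from_quat(o["ee_rot"]);t=np.array(o["position"]);print(t.round(4),np.round(o["joint_velocities"],3),o["grip_width"])
hsv=cv2.cvtColor(cv2.GaussianBlur(w,(3,3),0),cv2.COLOR_BGR2HSV);roi=hsv[188:260,240:400]
m=(hsv[:,:,2]<110)&(hsv[:,:,0]<20); m[:188]=0;m[235:]=0
# pale rim: bright pixels directly enclosed between the dark upper and the heel, per column
rows=[]
for c in range(268,372,4):
    v=hsv[188:250,c,2].astype(int); s=hsv[188:250,c,1].astype(int)
    d=np.where((v<110)&(hsv[188:250,c,0]<20))[0]
    if len(d)==0: continue
    k=d[0]; b=[i for i in range(k,min(k+30,61)) if v[i]>170 and s[i]<125]
    if b: rows.append((c,188+b[0],188+b[-1]))
print(rows)
if rows:
    a=np.array(rows); P=(r.inv().apply(onz(p,a[:,:2],.197)-t)[:,:2]*1000)
    A=np.c_[2*P,np.ones(len(P))];q=np.linalg.lstsq(A,(P**2).sum(1),rcond=None)[0];print("rim circle centre (tool mm)",q[:2].round(1),"R",np.sqrt(q[2]+q[:2]@q[:2]).round(1))
# heel back edge + nails
nm=((hsv[:,:,2]>190)&(hsv[:,:,1]>100)&(hsv[:,:,0]>17)&(hsv[:,:,0]<30)).astype(np.uint8);nm[:230]=0;nm[360:]=0
n,l,st,ce=cv2.connectedComponentsWithStats(nm);k=[ce[i] for i in range(1,n) if 8<st[i,4]<120 and 230<ce[i][0]<410]
P=r.inv().apply(onz(p,k,t[2]+.0348)-t)[:,:2]*1000;print("nails",P.round(1).tolist())
E
```

```text
[ 0.478  -0.2918  0.2018] [ 0.002 -0.001 -0.001 -0.001  0.001  0.001 -0.   ] 0.7176715584812945
[(272, 225, 226), (276, 222, 224), (280, 220, 221), (284, 218, 219), (288, 216, 217), (292, 213, 216), (296, 211, 216), (300, 211, 214), (304, 210, 214), (308, 209, 213), (312, 208, 213), (316, 208, 212), (320, 208, 213), (324, 209, 213), (328, 209, 213), (332, 210, 214), (336, 211, 215), (340, 212, 216), (344, 214, 217), (348, 216, 219), (352, 218, 221), (356, 220, 223), (360, 223, 225)]
rim circle centre (tool mm) [  0.3 -14.2] R 29.4
nails [[-0.0, -36.9], [12.1, -33.9], [-12.0, -33.4], [21.0, -25.3], [-20.7, -24.5], [24.4, -13.3], [-23.7, -12.4]]
```

The final check agrees: the rim circle's centre is 0.3 mm across and about 1 mm along from the heel's, and the arm is still. Handing in.

```bash
python3 -c "
from workcell import manip
print(manip.hand_in())"
```

```text
the job is handed in; nothing more can be done
None
```

The brown heel is off the drying rack and held level over the heel seat, straight edge towards the toe, about 11 to 12 mm above it. I handed the job in with the arm still and the heel gripped, at about 10 s on the clock.

- **Position:** my last wrist-camera check put the heel within about 0.3 mm across the shoe and 1 mm along it.
- **Angle:** it is turned within about 1° of the seat, and the tool axis was vertical within 0.1°. I did not measure the heel's own tilt separately.
- **Contact:** the force readings showed nothing beyond noise on the way. I did not re-measure the black heel, tin or bottle at the end. Nothing passed within reach of the tin or bottle, and the only move near the black heel was the straight descent and lift beside it.

**Checks that disagreed:**
- **Seat height:** it came out between 0.193 and 0.200 m from different views; I used 0.197 m.
- **Side camera:** it reads about 2 mm off along the shoe, equally for heel and seat.
- **Heel mask:** my first colour mask for the heel spread onto the shaded wood, so I used its edges instead.
- **First wrist view:** it was blurred and I did not use it for the grasp.

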